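# Nest the cups, then free the sagging bolt and hold the guard gate ajar

## Task

The steel cups stand in the way of the sample guard's gate: where the large cup stands, nest the middle cup in it and then the small cup in the middle one, all upright. Then draw the gate's barrel bolt: it sags and its nose catches behind the bent keeper, so lift the bolt by its knob over the keeper's lip while pulling it back, without forcing it. Swing the gate about 35 degrees open and finish still holding it there with the gripper, because it falls shut by itself; leave the other things on the desk alone.

Things in the scene. Friction and masses are not known exactly. Their poses are not given: they have to be found in the camera images.
- guard: Low fence of aluminium posts and steel bars round two sample jars, 346 mm wide, 125 mm high (post caps 130 mm), fixed to the desk. Origin on the desk in the plane of the gate, at mid-width; its y axis runs along the closed gate to the hinge (left), its x axis points back into the guard, z up. The jars inside stand up to 151 mm high, 30 mm or more behind the gate.
- gate_leaf: The gate, 264 mm long, 100 mm high (top at z = 112 mm), 12 to 16 mm thick, with the bolt on its front. Origin on the hinge axis at desk height; the leaf runs along its own -y axis, its -x axis is the front.
- gate (a joint): Angle of the gate in rad: 0 shut (a stop, it does not go inwards), grows as the free end swings out towards the robot (seen from above the leaf turns clockwise about its hinge), at most 1.3. A spring pulls it shut with 0.08 to 0.4 N m. While the bolt is in the keeper it cannot open.
- gate_pivot (a point): Point on the gate's hinge axis, at height 172 mm.
- bolt: Steel barrel bolt on the gate's front, a rod of 10 mm diameter, its axis 88 mm above the desk and 22 mm in front of the gate's middle plane, parallel to the gate. Its nose at the free end is turned down 15 mm below the axis and catches behind the keeper's lip. Origin on the hinge axis at desk height while shut and down; axes as the gate's.
- bolt_draw (a joint): How far the bolt is drawn back, in m, along the gate towards the hinge: 0 to 0.003 at the start, 0.045 is the stop. Sagging, it can be drawn only about 0.004 before the nose catches. The nose is past the lip at about 0.020 and out of the keeper, so that the gate is free, from 0.030. Friction about 1 N.
- bolt_lift (a joint): How far the bolt is lifted in its straps, in m: 0 sagging, 0.018 the upper stop. The nose clears the lip from 0.009; a lift of 0.012 to 0.015 is right. It falls back under its own weight (about 1.2 N) when let go; once drawn it may sink again.
- knob_top (a point): Centre of the top of the bolt's upright knob: a plain steel cylinder of 16 mm diameter, from 124 to 172 mm above the desk when sagging (so it rises 60 mm above the gate's top edge), free all round, gripped from above. It is 208 mm along the gate from the hinge axis and 22 mm in front of the gate's middle plane; drawing the bolt brings it nearer the hinge.
- keeper: Steel keeper on the right-hand post, a plate with an 8 mm wide upright loop at its edge towards the gate; the bolt passes through the loop, whose sill is bent up into a 4 mm thick lip, its top 81 mm above the desk (the sagging nose, beyond the loop, reaches down to 73 mm). The loop's opening ends 119 mm above the desk. Fixed to the guard; shares the guard's origin and axes.
- cup_large: Largest steel cup, round, rim 84 mm diameter, 70 mm high, to the right of the gate. As with all three: wall 3 mm, foot 8 mm narrower than the rim, solid base 24 mm thick, origin at the centre of its underside, z up along its axis. About 0.30 kg.
- cup_middle: Middle steel cup, rim 64 mm diameter, 70 mm high, base 24 mm thick, so nested it stands 24 mm proud of the large cup. Origin at the centre of its underside. About 0.16 kg.
- cup_small: Smallest steel cup, rim 44 mm diameter, 70 mm high, base 24 mm thick, so nested it stands 24 mm proud of the middle cup. Origin at the centre of its underside. About 0.09 kg. It and the middle cup stand in front of the gate, either one to the left.
- glue_stick: Bystander: upright glue stick, 23 mm diameter, 82 mm high.
- tape_roll: Bystander: roll of tape lying flat, 68 mm diameter, 20 mm high.
- vial_red: Bystander: small vial with a screw cap, 24 mm diameter, 53 mm high.
Mind the look-alikes: they are no part of the job. What is shaped like the cup_middle but purple is not meant.

How it is judged:
By the outcome, as a careful person would: the job done as asked, in the order asked, and still so for the second after the job is handed in, while the arm keeps its last pose, push and grip.
It also fails if it takes over 67 s, if anything falls off the work surface, if the arm or the gripper's body presses on something with over 40 N, if the wrist force passes 120 N, or if a joint passes its speed limit or range.

## Robot

A 6-joint arm with a two-finger parallel gripper is mounted at the origin on a cart in front of the work surface, level with it; the furniture and walls round the work are solid. World frame = base frame: x ahead of the robot, y to its left, z up, the work surface at z = 0. Lengths are in m, angles in degrees, forces in N, time in s.
With the tool pointing down it reaches from about 0.4 to 0.825 m from the base axis. Payload 7 kg.
Tool frame: the origin (TCP) lies at the very end of the fingers, on their centre line; the grasp point (between the pads) lies 19 mm behind it (ctrl.grip_depth is the distance from the TCP to the grasp point, in m); z points along the fingers, y is the line along which they close (so a half turn about z gives the same grasp; the last joint's range is limited). The gripper opens to 88 mm and grips with 3 to 60 N. Pads are 19 mm wide; open, the fingers measure 130 mm over their backs; the gripper's body (78 mm by 193 mm) begins 47 mm behind the grasp point.
Start: joints at [-49.154, 20.546, 0.682, 0, -70.136, -16.507], TCP at [0.278, -0.615, 0.2] pointing down, gripper open.
Joint ranges: [-176.03, 176.03], [-82.01, 121.73], [-58.28, 71.71], [-173.87, 95.51], [-174.79, -0.11], [-173.66, 173.66]. Speed limits (degrees/s): [136.94, 136.94, 172.46, 180, 180, 180].

## Interface

Orientations are given as [roll, pitch, yaw] about the fixed x, y, z axes, in that order (R = Rz(yaw) Ry(pitch) Rx(roll)).
In Python, from plant import get_obs, eyes, ctrl, spotter gives the robot as it stands.
- The arm moves only by the shell command python3 -m crank 'ROWS'. ROWS is JSON, one flat list of numbers, 7 for each row, row after row: the turn, a rotation vector about the tool's x, y, z in rad, then the shift along the tool's x, y, z in mm, then the opening, from 0 (shut) to 1 (fully open). A call has 1 to 5 rows; each row shifts and turns the commanded pose from where the row before left it, along the tool's axes as they then stand; what a row does not reach is not made up. A row lasts 1/8 s, in which the tool goes at most 62.5 mm and 10.7 degrees, less where a joint would pass 70% of its speed; a pose out of reach is approached as far as the arm can. A call is refused whole if a number of a shift passes 62.5 or a number of a turn 0.188, either way. A call with a gripper value outside its range is refused whole. The fingers move at their own pace and stop on an object; the grip force is fixed at half the most. Time passes only in rows, so rows that do not move let the fingers close. It gives the time, the measured TCP pose, the force, the opening and the grip force at its end, in the units of the state.
- get_obs(): the state, without advancing time (a new reading comes with each control period).
- eyes.snapshot(name): name is "scene" or "top"; returns the picture (400x640x3 uint8, blue, green, red); there is no depth.
- eyes.camera_model(name): a dict with "fx", "fy", "cx", "cy" (pixels), "D" ([k1, k2, p1, p2, k3] as OpenCV has them; the pictures are not rectified), "extrinsics" (4x4, takes a point from camera to world coordinates). Camera axes: x right, y down, z forward; pixel columns grow to the right and rows downward; lengths in m; the calibration is good to about 2 mm. A picture is of the moment at which its call begins. camera_model takes no time and is no camera call.
- ctrl.close_job(): hands the job in; it is judged then, once.
Trained networks look in the newest picture that a camera, given by its name, has taken for a name from the list of things; names that differ only in an ending like _2 or _b are one class to them, and where a whole thing is asked for, a point or a joint stands for the part that bears it (a point fixed in the world has none). Each returns a list of dicts, best first, with "p" (0 to 1); they miss things now and then, are a little off and sometimes report something else, mostly with a low value. They report only what shows in the picture. A call takes as long as a camera call. They do not tell look-alikes from the thing itself.
- spotter.outline_of(camera, target): "region" (400x640 bool, what is visible of it) and "rect" ([left, top, width, height] in pixels, round what is visible of it).
- spotter.place_of(camera, target): "location" ([column, row] in pixels: a listed point, or the origin of a listed thing).
The state is a dict: "clock": time; "joint_pos": joint angles; "qvel": joint speeds; "tau": joint torques, N m; "tool_pos": TCP position; "orientation": TCP orientation; "force": force on the tool from outside, world axes, zero at the start; "moment": the same for the moment, N m; "opening": finger opening in m; "gripper_force": force on a finger pad.
Only numpy, scipy, OpenCV 4.12 (cv2) and the standard library are available. Lean on these libraries where they do the work, as an engineer would, in place of code of your own. Each camera call takes 0.05 s, during which the arm holds its last target. There are 200 camera calls.

## Working session

There is one attempt and no reset: what is moved stays moved. The work goes in short steps, Python scripts to look and compute and a shell command to move; the robot and the scene stay as the last step left them, time stands still between calls to the robot, and variables do not carry over. Pictures are saved under pics/ and viewed, at most 10 in all, crops included, and the job is handed in when it is done.

```bash
ls; mkdir -p pics
python3 - <<'E'
from plant import get_obs, eyes, ctrl, spotter
import cv2,numpy as np
for n in("scene","top"):
    im=eyes.snapshot(n); cv2.imwrite(f"pics/{n}0.png",im)
    m=eyes.camera_model(n); print(n,m["fx"],m["cx"],m["cy"],np.round(m["extrinsics"],3).tolist())
    for t in["cup_large","cup_middle","cup_small","knob_top","gate_pivot","guard","gate_leaf","keeper","glue_stick","tape_roll","vial_red"]:
        print(t,[(round(d["p"],2),np.round(d["location"]).tolist()) for d in spotter.place_of(n,t)])
print(get_obs())
E
```

```text
pics
scene 421.1044507250873 320.0239470528986 196.04804708729378 [[0.462, -0.599, 0.654, -0.225], [-0.887, -0.3, 0.352, -0.541], [-0.015, -0.743, -0.669, 0.861], [0.0, 0.0, 0.0, 1.0]]
cup_large [(0.66, [380.0, 220.0])]
cup_middle [(0.98, [259.0, 236.0]), (0.79, [314.0, 255.0]), (0.74, [279.0, 216.0]), (0.71, [219.0, 224.0]), (0.19, [226.0, 196.0])]
cup_small [(0.7, [318.0, 223.0])]
knob_top [(0.66, [260.0, 181.0]), (0.6, [317.0, 153.0])]
gate_pivot [(0.63, [319.0, 157.0])]
guard [(0.87, [299.0, 192.0]), (0.16, [227.0, 197.0])]
gate_leaf [(0.5, [298.0, 191.0])]
keeper []
glue_stick [(0.77, [226.0, 195.0])]
tape_roll [(0.97, [387.0, 290.0]), (0.41, [259.0, 182.0])]
vial_red [(0.66, [300.0, 190.0]), (0.65, [457.0, 240.0]), (0.57, [261.0, 184.0])]
top 394.2329856583179 317.773772148037 200.98223468834033 [[-0.047, -0.973, 0.224, 0.232], [-0.999, 0.048, -0.004, -0.146], [-0.006, -0.224, -0.975, 1.382], [0.0, 0.0, 0.0, 1.0]]
cup_large [(0.68, [358.0, 185.0])]
cup_middle [(0.85, [329.0, 238.0]), (0.73, [246.0, 249.0]), (0.58, [281.0, 248.0])]
cup_small [(0.7, [231.0, 179.0]), (0.68, [309.0
[... 307 characters left out ...]
d [(0.57, [413.0, 173.0])]
{'clock': 1.2, 'joint_pos': array([-4.91558643e+01,  2.05470631e+01,  6.81683925e-01,  6.91834376e-04,
       -7.01357420e+01, -1.65064052e+01]), 'qvel': array([-0.16896543,  0.05586853, -0.01327882, -0.00371265,  0.04330985,
       -0.01692254]), 'tau': array([-4.07131267e-06, -5.82397449e+01,  2.93296283e+01,  7.00283647e+00,
        1.21408331e-02, -1.27347613e-05]), 'tool_pos': array([ 0.27814199, -0.61500683,  0.20035339]), 'orientation': array([ 1.79999110e+02, -9.42394921e-04, -1.55662034e+02]), 'force': array([-0.91349983, -0.94479515,  0.74670893]), 'moment': array([0.043938  , 0.05124495, 0.00085588]), 'gripper_force': 0.0, 'opening': 0.08750536329682675}
```

Run:
```python
import cv2
a=cv2.imread("pics/scene0.png")[110:335,180:480];cv2.imwrite("pics/s1.png",cv2.resize(a,(800,600),interpolation=cv2.INTER_CUBIC))
a=cv2.imread("pics/top0.png")[130:290,200:440];cv2.imwrite("pics/t1.png",cv2.resize(a,(800,533),interpolation=cv2.INTER_CUBIC))
```

```text
(no output)
```

View pics/s1.png

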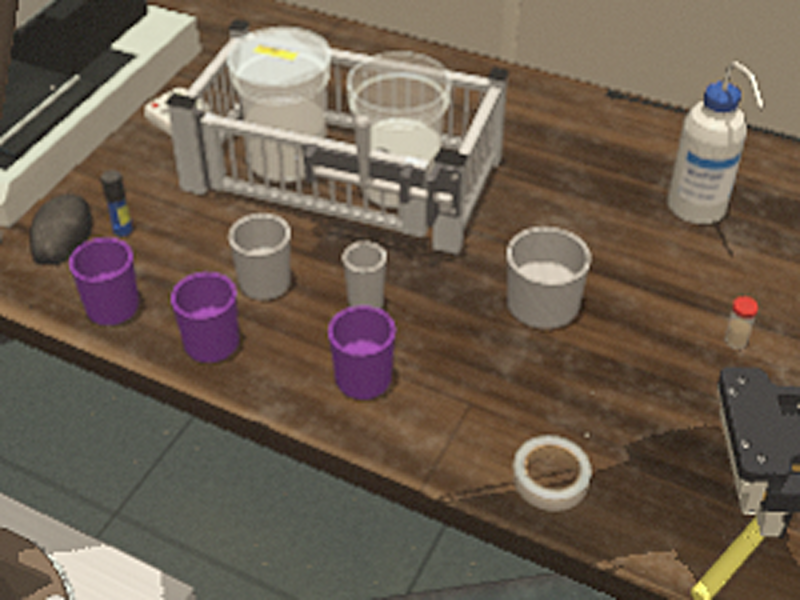

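View pics/t1.png

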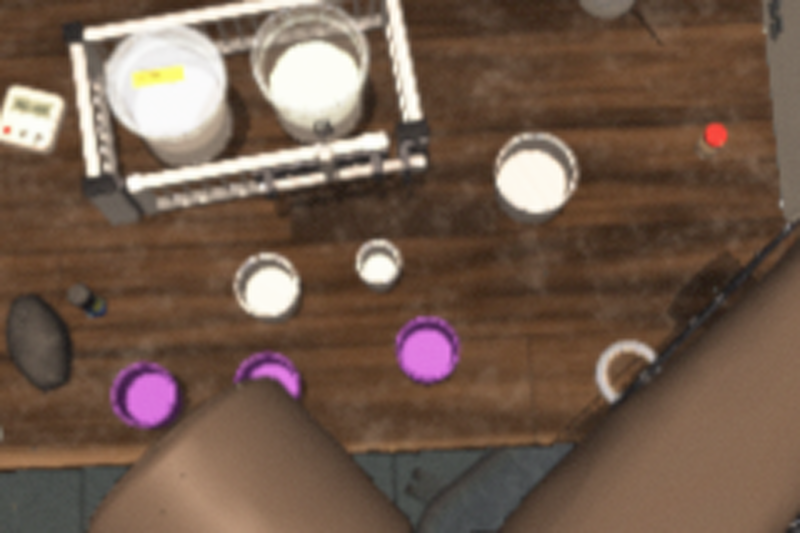

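Candidates for cup_middle: scene (278,206) steel, and purple at (219,215), (257,228) and (316,242); by the description it is the steel one at (278,206), top view (281,216). cup_small is at scene (317,214), top view (313,209). cup_large is at scene (385,214), top view (361,182). I'll check this and the knob in a close crop and fit the cups in both views.

```bash
cat > h.py <<'E'
import cv2,numpy as np
from plant import get_obs, eyes, ctrl, spotter
from scipy.optimize import least_squares
M={n:eyes.camera_model(n) for n in("scene","top")}
def proj(n,P):
    m=M[n];T=np.linalg.inv(np.array(m["extrinsics"]));K=np.array([[m["fx"],0,m["cx"]],[0,m["fy"],m["cy"]],[0,0,1]])
    return cv2.projectPoints(np.array(P,float).reshape(-1,1,3),cv2.Rodrigues(T[:3,:3])[0],T[:3,3],K,np.array(m["D"],float))[0][:,0]
def tri(px):  # {cam:(u,v)} -> xyz, residual
    r=least_squares(lambda p:np.concatenate([proj(n,p)[0]-px[n] for n in px]),[.6,0,.1]);return np.round(r.x,4),round(float(np.abs(r.fun).max()),2)
a=np.linspace(0,2*np.pi,60)
def cyl(x,y,z,D,h=.07,foot=.008):
    c=lambda d,zz:np.c_[x+d/2*np.cos(a),y+d/2*np.sin(a),0*a+zz]
    return np.r_[c(D,z+h),c(D-foot,z)]
def fitcup(rects,D,x0,**k):
    def f(p):
        o=[]
        for n,(l,t,w,h) in rects.items():
            q=proj(n,cyl(*p,D,**k));o+=list(q.min(0)-[l-.0,t-.0])+list(q.max(0)-[l+w-1,t+h-1])
        return np.array(o)
    r=least_squares(f,x0);return np.round(r.x,4),np.round(r.fun,1)
E
python3 - <<'E'
from h import *
want={"cup_large":[(385,214),(361,182),.084],"cup_middle":[(278,206),(281,216),.064],"cup_small":[(317,214),(313,209),.044]}
for t,(s,p,D) in want.items():
    R={}
    for n,c in(("scene",s),("top",p)):
        if n=="scene" and t=="cup_large":
            eyes.snapshot("scene");eyes.snapshot("top")
        for d in spotter.outline_of(n,t):
            l,tt,w,h=d["rect"]
            if abs(l+w/2-c[0])<12 and abs(tt+h/2-c[1])<12: R[n]=d["rect"];break
    print(t,R)
    if R: print(*fitcup(R,D,[.6,0,0]))
A=cv2.imread("pics/scene0.png")[130:210,240:360];B=cv2.imread("pics/top0.png")[150:200,215:335]
cv2.imwrite("pics/g.png",np.vstack([cv2.resize(A,None,fx=5,fy=5,interpolation=2),cv2.resize(B[5:45],None,fx=5,fy=5,interpolation=2)]))
E
```

```text
cup_large {'scene': [371.2, 197.6, 34.4, 37.0], 'top': [348.1, 172.7, 26.1, 28.3]}
[ 0.5873 -0.3077  0.002 ] [-0.4 -0.9 -2.3  1.5  1.7 -0.9  1.3 -1.1]
cup_middle {'scene': [267.4, 190.2, 23.0, 31.3], 'top': [269.8, 205.2, 17.5, 18.6]}
[ 0.5024 -0.0137 -0.012 ] [-0.6 -0.5  0.1  0.9 -1.1 -1.8  1.5  1.2]
cup_small {'scene': [310.8, 198.6, 16.4, 26.5], 'top': [304.0, 203.3, 14.1, 13.5]}
[ 0.5139 -0.1322  0.0041] [-2.2 -0.7 -1.5  1.7  1.8 -3.   1.7 -0.1]
```

View pics/g.png

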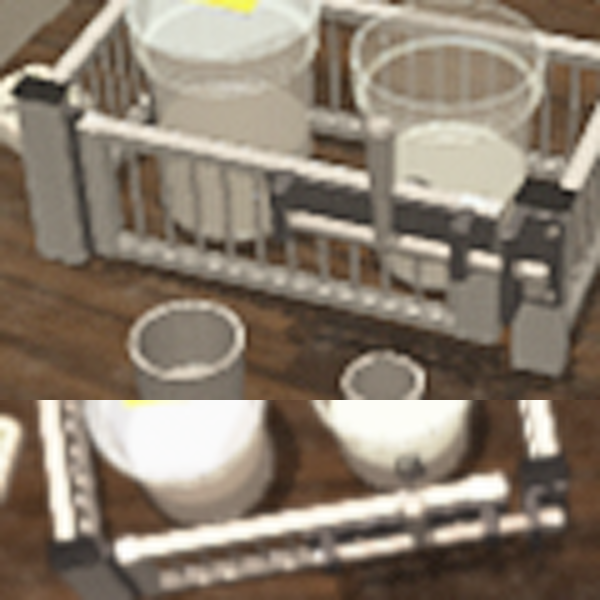

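Run:
```python
from h import *
from scipy.optimize import minimize
from scipy.ndimage import map_coordinates
G={}
for n in M:
    g=cv2.GaussianBlur(cv2.imread(f"pics/{n}0.png"),(0,0),1.0).astype(float)
    G[n]=np.sqrt(sum(cv2.Sobel(g[...,c],-1,1,0)**2+cv2.Sobel(g[...,c],-1,0,1)**2 for c in range(3)))
    G[n]=np.minimum(G[n],np.percentile(G[n],97))
def score(p,D):
    s=0
    for n in M:
        P=cyl(*p,D); q=proj(n,P); h=cv2.convexHull(q.astype(np.float32))[:,0]
        h=np.r_[h,h[:1]];L=np.r_[0,np.cumsum(np.linalg.norm(np.diff(h,axis=0),axis=1))];t=np.linspace(0,L[-1],150)
        e=np.c_[np.interp(t,L,h[:,0]),np.interp(t,L,h[:,1])]
        pts=np.r_[e,q[:60],proj(n,np.c_[P[:60,:2]*(1-.006/D)+np.array(p[:2])*.006/D,P[:60,2]])]
        s-=map_coordinates(G[n],[pts[:,1],pts[:,0]],order=1).mean()
    return s
def search(D,x0,fz):
    f=lambda p:score((p[0],p[1],p[2] if fz else 0.),D)
    best=min((f(np.array(x0)+[i,j,0]),i,j) for i in np.arange(-.02,.021,.003) for j in np.arange(-.02,.021,.003))
    r=minimize(f,np.array(x0)+[best[1],best[2],0],method="Nelder-Mead",options=dict(initial_simplex=np.array(x0)+[best[1],best[2],0]+np.vstack([np.zeros(3),np.eye(3)*.005])))
    return np.round(r.x,4),round(r.fun,1)
for t,D,x in(("L",.084,[.587,-.308,0]),("M",.064,[.506,-.0137,0]),("S",.044,[.514,-.132,0])):
    print(t,search(D,x,1),search(D,x,0))
print("knob",tri(dict(scene=(315.2,154.2),top=(296.6,167.4))))
l=tri(dict(scene=(248,147.2),top=(230.6,185)));r=tri(dict(scene=(348.6,168.2),top=(323.6,169)));print(l,r)
d=l[0]-r[0];print(np.linalg.norm(d[:2]),np.degrees(np.arctan2(-d[0],d[1])))
```

```text
L (array([ 5.988e-01, -3.016e-01,  5.000e-04]), np.float64(-568.2)) (array([ 0.5991, -0.3015,  0.0022]), np.float64(-568.0))
M (array([ 0.4934, -0.0178,  0.0014]), np.float64(-562.9)) (array([ 0.494 , -0.0176,  0.0021]), np.float64(-561.7))
S (array([ 0.5121, -0.1327,  0.0013]), np.float64(-603.7)) (array([ 0.5126, -0.1325,  0.0009]), np.float64(-602.6))
knob (array([ 0.6244, -0.0793,  0.1518]), 2.64)
(array([0.586 , 0.1344, 0.1314]), 0.52) (array([ 0.6265, -0.1752,  0.1319]), 0.18)
0.31223774595650666 7.452768395004475
```

Run:
```python
from h import *
for z in(.172,.124):
  for n in M: print(z,n,proj(n,[.5937,-.0953,z]).round(1))
print(tri(dict(scene=(317,153),top=(298,175))))
A=cv2.imread("pics/scene0.png")[140:190,295:335];B=cv2.imread("pics/top0.png")[155:205,277:317]
cv2.imwrite("pics/k.png",cv2.resize(np.hstack([A,B]),None,fx=10,fy=10,interpolation=0))
```

```text
0.172 scene [[317.7 155.2]]
0.172 top [[299.1 176.3]]
0.124 scene [[318. 169.]]
0.124 top [[299.8 180.4]]
(array([ 0.5966, -0.092 ,  0.1766]), 0.07)
```

View pics/k.png

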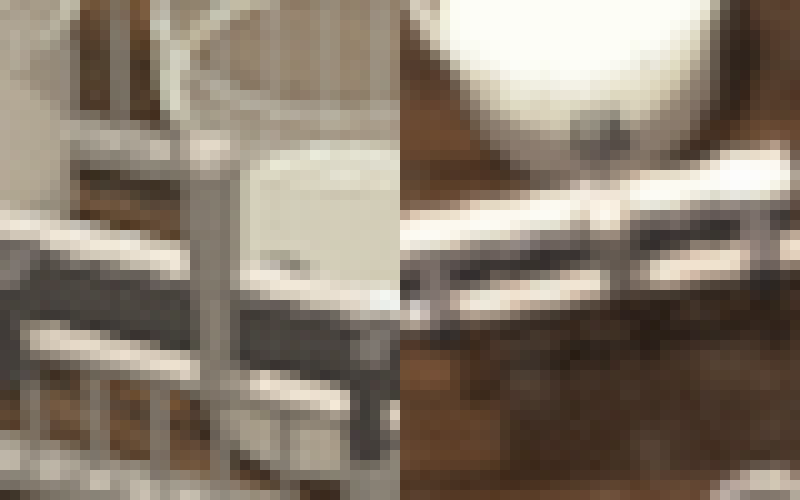

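```bash
python3 -m crank '[0,0,0.142,0,0,0,1, 0,0,0.142,0,0,0,1, 0,0,0.141,0,0,0,1, 0,0,0,-19.6,54.3,0,1, 0,0,0,-19.6,54.3,0,1]'; python3 -m crank '[0,0,0,-19.6,54.3,0,1, 0,0,0,-19.6,54.3,0,1, 0,0,0,-19.6,54.3,0,1, 0,0,0,-19.6,54.3,0,1, 0,0,0,-19.6,54.3,0,1]'
python3 - <<'E'
from h import *
print(tri(dict(scene=(315.7,154.3),top=(296.5,175.3))))
E
```

```text
clock: 2.22
tool_pos: [0.3174, -0.5055, 0.1998]
orientation: [180.0, -0.0, 179.9]
force: [1.6, 0.8, 1.0]
opening: 0.0877
gripper_force: 0.0
clock: 2.85
tool_pos: [0.4159, -0.2332, 0.2008]
orientation: [-180.0, 0.1, 180.0]
force: [0.7, 0.3, 0.2]
opening: 0.0878
gripper_force: 0.0
(array([ 0.5981, -0.087 ,  0.1695]), 0.04)
```

```bash
python3 -m crank '[0,0,0,-19.5,53.8,0,1, 0,0,0,-19.5,53.8,0,1, 0,0,0,-19.5,53.8,0,1, 0,0,0,-19.5,53.8,0,1, 0,0,0,0,0,30,1]'; python3 -m crank '[0,0,0,0,0,30,1, 0,0,0,0,0,30,1, 0,0,0,0,0,30,1, 0,0,0,0,0,30,1, 0,0,0,0,0,0,1]'
python3 - <<'E'
from h import *
A=eyes.snapshot("scene")[150:250,220:340]
cv2.imwrite("pics/a.png",cv2.resize(A,None,fx=5,fy=5,interpolation=2))
E
```

```text
clock: 3.48
tool_pos: [0.4965, -0.0161, 0.172]
orientation: [179.9, 0.3, -179.7]
force: [0.2, 0.1, -0.5]
opening: 0.0875
gripper_force: 0.0
clock: 4.1
tool_pos: [0.4919, -0.0203, 0.0488]
orientation: [-179.9, -0.2, 180.0]
force: [-0.6, -0.6, 0.4]
opening: 0.0874
gripper_force: 0.0
```

View pics/a.png

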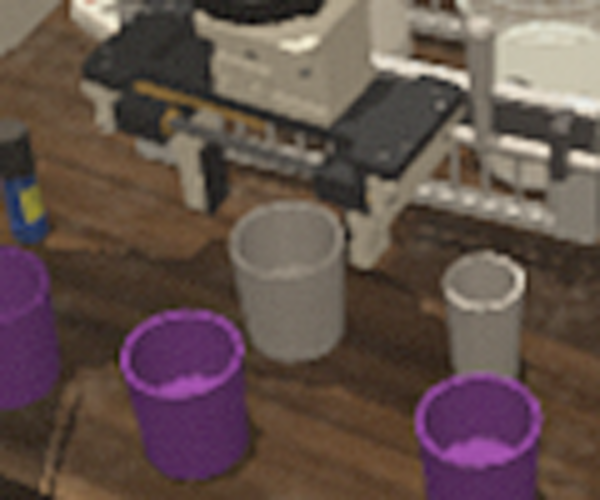

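Run:
```python
from h import *
o=get_obs();x,y,z=o["tool_pos"];print(x,y,z)
for s in(-.044,-.065,.044,.065):
  print(s,((proj("scene",[[x-.0095,y+s,z],[x+.0095,y+s,z]])-[220,150])*5).round().tolist())
print(((proj("scene",[.494,-.0176,.07])-[220,150])*5).round())
print([(round(d["p"],2),np.round((np.array(d["location"])-[220,150])*5).tolist()) for d in spotter.place_of("scene","cup_middle")], ((proj("scene",[.494,-.0176,0])-[220,150])*5).round())
```

```text
0.49315720397904433 -0.019953243462058987 0.050246795221854455
-0.044 [[351.0, 293.0], [368.0, 272.0]]
-0.065 [[383.0, 305.0], [400.0, 284.0]]
0.044 [[218.0, 245.0], [236.0, 226.0]]
0.065 [[187.0, 234.0], [206.0, 215.0]]
[[287. 231.]]
[(0.97, [468.0, 532.0]), (0.77, [288.0, 330.0]), (0.62, [-0.0, 374.0])] [[297. 320.]]
```

Run:
```python
from h import *
for t,s,p,b in(("M",(277.2,197.6),(279.8,214.8),(.494,-.0176,.07)),("S",(316.4,206.2),(313.3,208.5),(.5126,-.1325,.07)),("L",(385.2,206.4),(360.8,181.3),(.599,-.3015,.07))):
    print(t,tri(dict(scene=s,top=p)),proj("scene",b).round(1),proj("top",b).round(1))
im=eyes.snapshot("scene");im2=eyes.snapshot("top");ims={}
for t,D,x,y in(("M",.064,.494,-.0176),("S",.044,.5126,-.1325)):
    for n,i in(("scene",im),("top",im2)):
        b=ims.setdefault(n,cv2.resize(i,None,fx=5,fy=5,interpolation=2))
        P=cyl(x,y,0,D);
        for k in(0,60): cv2.polylines(b,[np.int32((proj(n,P[k:k+60])+.5)*5)],True,(0,255,0),1)
o=np.vstack([ims["scene"][185*5:235*5,255*5:345*5],ims["top"][190*5:235*5,255*5:345*5]])
cv2.imwrite("pics/b.png",o)
```

```text
M (array([ 0.4913, -0.0196,  0.0678]), 0.31) [[277.4 196.2]] [[278.8 214.2]]
S (array([ 0.5078, -0.1348,  0.0694]), 0.11) [[316.6 204.7]] [[312.4 207.2]]
L (array([ 0.5961, -0.3022,  0.0652]), 0.47) [[385.9 204.3]] [[360.2 180.4]]
```

View pics/b.png

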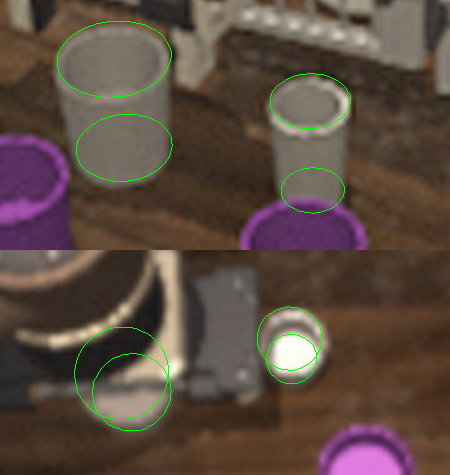

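```bash
python3 -m crank '[0,0,0,2,0,0,1, 0,0,0,0,0,0,0, 0,0,0,0,0,0,0, 0,0,0,0,0,0,0, 0,0,0,0,0,0,0]';  python3 - <<'E'
from h import *
A=eyes.snapshot("scene")[150:250,220:340]
cv2.imwrite("pics/c.png",cv2.resize(A,None,fx=5,fy=5,interpolation=2))
E
```

```text
clock: 4.92
tool_pos: [0.4915, -0.0198, 0.0503]
orientation: [-180.0, -0.0, 180.0]
force: [-0.5, -0.7, 0.1]
opening: 0.0528
gripper_force: 0.0
```

View pics/c.png

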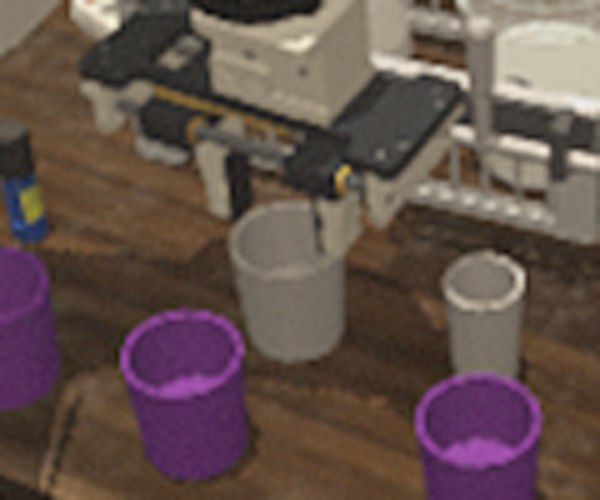

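The fingers closed to 53 mm without touching the 64 mm cup, and in the picture the tips, at about (330,255), are level with the rim. So the real fingertips sit roughly 20 mm higher than the nominal TCP. I'll reopen, go 20 mm lower and close again.

```bash
python3 -c "
from plant import ctrl,get_obs
print(ctrl.grip_depth,get_obs()['opening'])"; python3 -m crank '[0,0,0,0,0,0,1, 0,0,0,0,0,0,1, 0,0,0,0,0,0,1, 0,0,0,0,0,0,1, 0,0,0,0,0,0,1]'; python3 -m crank '[0,0,0,0,0,10,1, 0,0,0,0,0,10,1, 0,0,0,0,0,0,0, 0,0,0,0,0,0,0, 0,0,0,0,0,0,0]';python3 -m crank '[0,0,0,0,0,0,0, 0,0,0,0,0,0,0]'
```

```text
0.0188 0.04932087349410781
clock: 5.6
tool_pos: [0.4915, -0.0197, 0.0503]
orientation: [-180.0, -0.0, 180.0]
force: [0.5, -0.1, 0.9]
opening: 0.0868
gripper_force: 0.0
clock: 6.22
tool_pos: [0.4917, -0.0197, 0.0306]
orientation: [180.0, 0.0, 180.0]
force: [-0.5, -1.2, 1.4]
opening: 0.063
gripper_force: 0.9
clock: 6.48
tool_pos: [0.4916, -0.0198, 0.0306]
orientation: [180.0, 0.0, 180.0]
force: [-0.6, 0.0, -0.3]
opening: 0.0616
gripper_force: 29.9
```

```bash
python3 -m crank '[0,0,0,0,0,-30,0, 0,0,0,0,0,-35,0, 0,0,0,0,0,-35,0, 0,0,0,0,-40,0,0, 0,0,0,0,-40,0,0]';python3 -m crank '[0,0,0,0,-50,0,0, 0,0,0,-20,-50,0,0, 0,0,0,-30,-50,0,0, 0,0,0,-30,-42,0,0, 0,0,0,-24,-10,0,0]';python3 -m crank '[0,0,0,0,0,0,0, 0,0,0,0,0,0,0]'
python3 - <<'E'
from h import *
I=eyes.snapshot("scene");A=I[130:250,320:460]
cv2.imwrite("pics/d.png",cv2.resize(A,None,fx=5,fy=5,interpolation=2))
E
```

```text
clock: 7.1
tool_pos: [0.4915, -0.1001, 0.1309]
orientation: [180.0, 0.1, -179.9]
force: [0.4, -0.2, -2.3]
opening: 0.0615
gripper_force: 29.9
clock: 7.72
tool_pos: [0.5957, -0.3043, 0.1293]
orientation: [180.0, -0.1, 179.8]
force: [-0.1, 0.1, -2.1]
opening: 0.0615
gripper_force: 29.9
clock: 7.98
tool_pos: [0.5946, -0.3013, 0.1297]
orientation: [180.0, -0.1, 180.0]
force: [-0.5, 0.5, -2.2]
opening: 0.0616
gripper_force: 29.9
```

View pics/d.png

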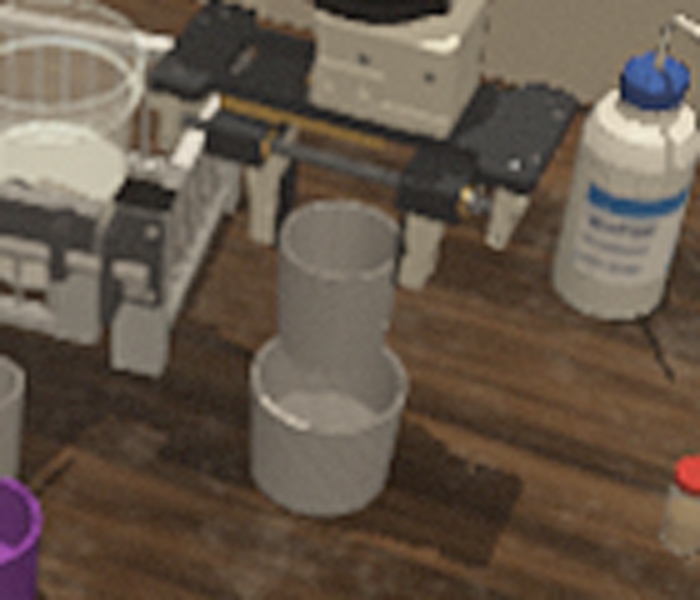

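Run:
```python
from h import *
x,y,z=get_obs()["tool_pos"]
f=lambda p:((proj("scene",p)[0]-[320,130])*5).round()
print("held rim exp",f([x,y,.17]),"seen 340,240; large rim exp(.596,-.302)",f([.596,-.302,.07]),"seen 329,386")
g=lambda u,v,z:least_squares(lambda p:proj("scene",[p[0],p[1],z])[0]-[320+u/5-.4,130+v/5-.4],[.6,-.3]).x.round(4)
print("held",g(340,240,.17),"large",g(329,386,.07),"bottle",g(615,310,0),"post base R",g(140,372,0))
```

```text
held rim exp [343. 235.] seen 340,240; large rim exp(.596,-.302) [328. 375.] seen 329,386
held [ 0.5908 -0.2996] large [ 0.589  -0.3038] bottle [ 0.8029 -0.4145] post base R [ 0.622  -0.1779]
```

```bash
python3 -m crank '[0,0,0,2,-4,15,0, 0,0,0,0,0,20,0, 0,0,0,0,0,20,0, 0,0,0,0,0,13,0, 0,0,0,0,0,0,0]';python3 -m crank '[0,0,0,0,0,3,0, 0,0,0,0,0,3,0, 0,0,0,0,0,0,0]'
```

```text
clock: 8.65
tool_pos: [0.5924, -0.3054, 0.0611]
orientation: [180.0, -0.1, 180.0]
force: [0.2, 0.5, -1.7]
opening: 0.0619
gripper_force: 29.9
clock: 9.02
tool_pos: [0.5934, -0.3057, 0.0565]
orientation: [180.0, 0.0, 180.0]
force: [-1.3, 0.3, -2.1]
opening: 0.0614
gripper_force: 29.9
```

```bash
python3 -m crank '[0,0,0,0,0,0,1, 0,0,0,0,0,0,1, 0,0,0,0,0,0,1, 0,0,0,0,0,-20,1, 0,0,0,0,0,-30,1]';python3 -m crank '[0,0,0,0,0,-30,1, 0,0,0,21,43,0,1, 0,0,0,21,43,0,1, 0,0,0,21,43,0,1, 0,0,0,21,43,0,1]';python3 -m crank '[0,0,0,0,0,20,1, 0,0,0,0,0,30,1, 0,0,0,0,0,30,1, 0,0,0,0,0,26,1, 0,0,0,0,0,0,1]'
python3 - <<'E'
from h import *
I=eyes.snapshot("scene");A=I[170:250,280:430]
cv2.imwrite("pics/e.png",cv2.resize(A,None,fx=5,fy=5,interpolation=2))
E
```

```text
clock: 9.65
tool_pos: [0.5928, -0.3056, 0.106]
orientation: [180.0, -0.1, 180.0]
force: [0.2, -0.1, -0.2]
opening: 0.0873
gripper_force: 0.0
clock: 10.28
tool_pos: [0.5089, -0.1326, 0.1366]
orientation: [-180.0, 0.0, 180.0]
force: [1.2, 1.0, 0.1]
opening: 0.0876
gripper_force: 0.0
clock: 10.9
tool_pos: [0.508, -0.1338, 0.029]
orientation: [-180.0, -0.2, 180.0]
force: [0.1, -0.4, 0.8]
opening: 0.0876
gripper_force: 0.0
```

View pics/e.png

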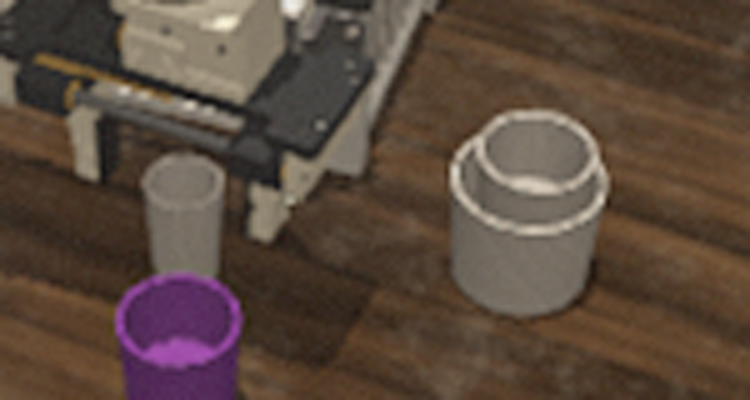

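The middle cup stands nested in the large one: its rim is at about (387,200) px, inside the large cup's rim at (385,207). The small cup is between the fingers at (316,206). Gripping it now.

```bash
python3 -m crank '[0,0,0,0,0,0,0, 0,0,0,0,0,0,0, 0,0,0,0,0,0,0, 0,0,0,0,0,0,0, 0,0,0,0,0,0,0]';python3 -m crank '[0,0,0,0,0,0,0, 0,0,0,0,0,0,0, 0,0,0,0,0,0,0]'
python3 - <<'E'
from h import *
print(least_squares(lambda p:proj("scene",[p[0],p[1],.094])[0]-[386.8,200.2],[.6,-.3]).x.round(4))
print(least_squares(lambda p:proj("scene",[p[0],p[1],.07])[0]-[280+183/5-.4,170+182/5-.4],[.5,-.13]).x.round(4))
for n,t in(("scene","cup_middle"),):
  print([(round(d["p"],2),np.round(d["rect"]).tolist()) for d in spotter.outline_of(n,t)])
E
```

```text
clock: 11.58
tool_pos: [0.5095, -0.1337, 0.0305]
orientation: [-180.0, 0.0, 180.0]
force: [-0.4, -0.0, 0.3]
opening: 0.043
gripper_force: 0.2
clock: 11.95
tool_pos: [0.5096, -0.1338, 0.0305]
orientation: [-180.0, 0.0, 180.0]
force: [0.3, -0.7, 1.8]
opening: 0.0416
gripper_force: 30.0
[ 0.5901 -0.3051]
[ 0.5074 -0.1341]
[(0.87, [243.0, 212.0, 30.0, 34.0]), (0.69, [372.0, 193.0, 25.0, 19.0]), (0.6, [302.0, 229.0, 24.0, 29.0]), (0.57, [203.0, 204.0, 29.0, 29.0])]
```

```bash
python3 -m crank '[0,0,0,0,0,-36,0, 0,0,0,0,0,-37,0, 0,0,0,0,0,-37,0, 0,0,0,-11,-43,0,0, 0,0,0,-20,-43,0,0]';python3 -m crank '[0,0,0,-26,-43,0,0, 0,0,0,-26,-42,0,0, 0,0,0,0,0,0,0, 0,0,0,0,0,20,0, 0,0,0,0,0,20,0]';python3 -m crank '[0,0,0,0,0,12,0, 0,0,0,0,0,7,0, 0,0,0,0,0,0,0]'
python3 - <<'E'
from h import *
I=eyes.snapshot("scene");cv2.imwrite("pics/f_unviewed.png",I)
for t in("cup_small","cup_middle"):
  print([(round(d["p"],2),np.round(d["rect"]).tolist()) for d in spotter.outline_of("scene",t)])
E
```

```text
clock: 12.62
tool_pos: [0.5408, -0.22, 0.1412]
orientation: [180.0, 0.1, -179.9]
force: [1.9, 0.5, -0.9]
opening: 0.0421
gripper_force: 30.0
clock: 13.25
tool_pos: [0.592, -0.3042, 0.0995]
orientation: [180.0, -0.0, 180.0]
force: [0.0, 0.5, -1.4]
opening: 0.0417
gripper_force: 30.0
clock: 13.62
tool_pos: [0.5923, -0.3045, 0.0812]
orientation: [180.0, -0.0, -180.0]
force: [0.1, 0.4, -0.6]
opening: 0.042
gripper_force: 30.0
[(0.61, [378.0, 188.0, 18.0, 22.0])]
[(0.76, [243.0, 209.0, 28.0, 35.0]), (0.69, [376.0, 196.0, 22.0, 16.0]), (0.6, [207.0, 204.0, 24.0, 29.0])]
```

```bash
python3 -m crank '[0,0,0,0,0,1.5,0, 0,0,0,0,0,0,1, 0,0,0,0,0,0,1, 0,0,0,0,0,0,1, 0,0,0,0,0,-25,1]';python3 -m crank '[0,0,0,0,0,-35,1, 0,0,0,0,0,-35,1, 0,0,0,0,0,-35,1, 0,0,0,0,0,0,1]'
python3 - <<'E'
from h import *
for n in M:
  I=eyes.snapshot(n);cv2.imwrite(f"pics/{n}1.png",I)
  for t in("cup_small","knob_top"):
    print(n,t,[(round(d["p"],2),np.round(d["location"],1).tolist()) for d in spotter.place_of(n,t)])
A=cv2.imread("pics/scene1.png");B=cv2.imread("pics/top1.png")
z=lambda I,u,v,w,h,f:cv2.resize(I[v:v+h,u:u+w],None,fx=f,fy=f,interpolation=2)
cv2.imwrite("pics/fin.png",np.hstack([z(A,300,140,40,60,10),np.vstack([z(B,280,160,40,30,10),z(A,365,180,40,30,10)])]))
E
```

```text
clock: 14.4
tool_pos: [0.591, -0.3043, 0.1031]
orientation: [179.9, -0.2, 180.0]
force: [-0.2, 0.3, 0.7]
opening: 0.0763
gripper_force: 0.0
clock: 14.9
tool_pos: [0.5941, -0.3055, 0.2137]
orientation: [-179.9, 0.3, -180.0]
force: [-0.4, 0.1, -0.2]
opening: 0.0874
gripper_force: 0.0
scene cup_small [(0.58, [383.9, 212.8])]
scene knob_top [(0.84, [316.8, 156.0]), (0.37, [384.9, 212.5])]
top cup_small [(0.72, [358.6, 186.4])]
top knob_top []
```

View pics/fin.png

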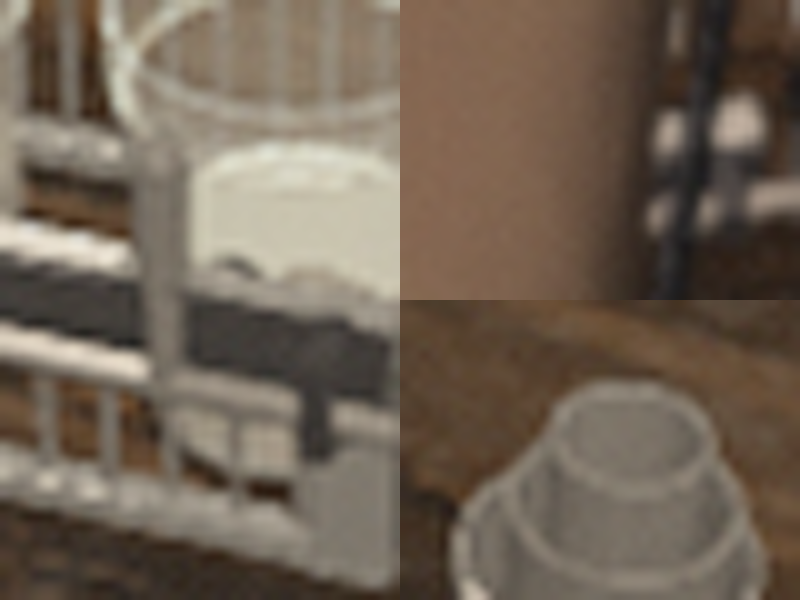

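The three cups are nested and upright: the small rim is at about (388,193) px, inside the middle and large rims. The knob top is at (315.5,154.2) px in the scene view, unchanged. Next, the knob.

```bash
python3 -m crank '[0,0,0,-1,54.4,0,1, 0,0,0,-1,54.4,0,1, 0,0,0,-1,54.4,0,1, 0,0,0,-1,54.4,0,1, 0,0,-0.13,0,0,0,1]';python3 -m crank '[0,0,0,0,0,0,1, 0,0,0,0,0,20,1, 0,0,0,0,0,25,1, 0,0,0,0,0,25,1, 0,0,0,0,0,14,1]'; python3 -m crank '[0,0,0,0,0,0,1]'
python3 - <<'E'
from h import *
for n in M:
  I=eyes.snapshot(n);cv2.imwrite(f"pics/{n}2.png",I)
  for t in("knob_top","gate_pivot"):
    print(n,t,[(round(d["p"],2),np.round(d["location"],1).tolist()) for d in spotter.place_of(n,t)])
E
```

```text
clock: 15.82
tool_pos: [0.5964, -0.0837, 0.2093]
orientation: [180.0, -0.0, -172.2]
force: [-0.5, -0.1, 0.0]
opening: 0.0872
gripper_force: 0.0
clock: 16.45
tool_pos: [0.5956, -0.0881, 0.1241]
orientation: [180.0, -0.1, -172.8]
force: [-0.4, 0.7, 0.0]
opening: 0.0877
gripper_force: 0.0
clock: 16.58
tool_pos: [0.5958, -0.0878, 0.1248]
orientation: [-180.0, -0.1, -172.7]
force: [-0.8, -0.2, 0.1]
opening: 0.0877
gripper_force: 0.0
scene knob_top [(0.8, [317.1, 155.3])]
scene gate_pivot []
top knob_top [(0.63, [295.8, 175.5])]
top gate_pivot [(0.85, [229.4, 180.4]), (0.5, [278.8, 188.2])]
```

```bash
python3 -m crank '[0,0,0,0,0,0,0, 0,0,0,0,0,0,0, 0,0,0,0,0,0,0, 0,0,0,0,0,0,0, 0,0,0,0,0,0,0]';python3 -m crank '[0,0,0,0,0,0,0, 0,0,0,0,0,0,0, 0,0,0,0,0,0,0, 0,0,0,0,0,0,0, 0,0,0,0,0,0,0]';python3 -m crank '[0,0,0,0,0,0,0]'
```

```text
clock: 17.5
tool_pos: [0.5965, -0.0871, 0.1258]
orientation: [180.0, -0.0, -172.6]
force: [-0.3, -0.7, -0.2]
opening: 0.0431
gripper_force: 0.0
clock: 18.12
tool_pos: [0.5964, -0.0872, 0.1259]
orientation: [-180.0, -0.0, -172.6]
force: [-1.0, -0.7, -0.2]
opening: 0.0149
gripper_force: 30.0
clock: 18.25
tool_pos: [0.5965, -0.0872, 0.1258]
orientation: [-180.0, -0.0, -172.6]
force: [0.2, -0.8, -1.1]
opening: 0.0148
gripper_force: 30.0
```

```bash
python3 -m crank '[0,0,0,0,0,-3,0, 0,0,0,0,0,-3,0, 0,0,0,0,0,0,0]';python3 -m crank '[0,0,0,0,0,-3,0, 0,0,0,0,0,-4,0, 0,0,0,0,0,0,0]'
python3 - <<'E'
from h import *
for n in M:
  I=eyes.snapshot(n);cv2.imwrite(f"pics/{n}3.png",I)
  print(n,[(round(d["p"],2),np.round(d["location"],1).tolist()) for d in spotter.place_of(n,"knob_top")])
E
```

```text
clock: 18.62
tool_pos: [0.5965, -0.0872, 0.1322]
orientation: [-180.0, 0.0, -172.6]
force: [-1.1, -0.9, -1.8]
opening: 0.0149
gripper_force: 30.0
clock: 19.0
tool_pos: [0.5966, -0.0871, 0.1393]
orientation: [-180.0, 0.0, -172.6]
force: [0.3, -0.3, -1.2]
opening: 0.0149
gripper_force: 30.0
scene [(0.48, [317.6, 152.9])]
top [(0.43, [298.8, 174.7])]
```

```bash
python3 -m crank '[0,0,0,0,4,0,0, 0,0,0,0,4,0,0, 0,0,0,0,0,0,0]';python3 -m crank '[0,0,0,0,4,0,0, 0,0,0,0,4,0,0, 0,0,0,0,0,0,0]'
```

```text
clock: 19.58
tool_pos: [0.5954, -0.0786, 0.1388]
orientation: [180.0, 0.0, -172.5]
force: [0.9, 1.2, -0.6]
opening: 0.0152
gripper_force: 30.0
clock: 19.95
tool_pos: [0.5944, -0.0707, 0.1388]
orientation: [180.0, 0.0, -172.5]
force: [0.4, 0.8, -1.1]
opening: 0.0151
gripper_force: 30.0
```

```bash
python3 -m crank '[0,0,0,0,5,0,0, 0,0,0,0,6,0,0, 0,0,0,0,6,0,0, 0,0,0,0,5,0,0, 0,0,0,0,0,0,0]'
python3 - <<'E'
from h import *
for n in M:
  I=eyes.snapshot(n);cv2.imwrite(f"pics/{n}4.png",I)
  for t in("knob_top","gate_pivot"):
    print(n,t,[(round(d["p"],2),np.round(d["location"],1).tolist()) for d in spotter.place_of(n,t)])
o=get_obs();print(o["force"].round(1),o["moment"].round(2))
E
```

```text
clock: 20.58
tool_pos: [0.5915, -0.0488, 0.1388]
orientation: [180.0, 0.0, -172.5]
force: [0.6, 1.5, -1.5]
opening: 0.0152
gripper_force: 30.0
scene knob_top [(0.66, [301.3, 146.8]), (0.42, [383.1, 223.8])]
scene gate_pivot []
top knob_top [(0.56, [361.1, 182.5]), (0.45, [284.9, 175.7])]
top gate_pivot [(0.94, [231.2, 181.9])]
[-0.1  1.2 -0.6] [ 0.43 -0.01  0.01]
```

```bash
python3 -m crank '[0,0,0.0436,7.4,1.1,0,0, 0,0,0.0436,7.4,1.1,0,0, 0,0,0,0,0,0,0]'; python3 -m crank '[0,0,0.0436,7.4,1.1,0,0, 0,0,0.0436,7.4,1.1,0,0, 0,0,0,0,0,0,0]'
python3 - <<'E'
from h import *
print(least_squares(lambda p:proj("top",[p[0],p[1],.172])[0]-[230.5,180.5],[.59,.12]).x.round(4))
E
```

```text
clock: 21.25
tool_pos: [0.5766, -0.049, 0.1391]
orientation: [180.0, 0.0, -177.5]
force: [0.7, 0.2, -0.8]
opening: 0.0151
gripper_force: 30.0
clock: 21.62
tool_pos: [0.562, -0.0471, 0.1391]
orientation: [-180.0, 0.0, 177.5]
force: [1.2, 0.1, -0.8]
opening: 0.0154
gripper_force: 30.0
[0.5906 0.1243]
```

```bash
python3 -m crank '[0,0,0.0436,7.4,1.1,0,0, 0,0,0.0436,7.4,1.1,0,0, 0,0,0.0436,7.4,1.1,0,0, 0,0,0.0436,7.4,1.1,0,0, 0,0,0.0436,7.4,1.1,0,0]'; python3 -m crank '[0,0,0.0436,7.4,1.1,0,0, 0,0,0.0436,7.4,1.1,0,0, 0,0,0.0436,7.4,1.1,0,0, 0,0,0.0436,7.4,1.1,0,0, 0,0,0.0436,7.4,1.1,0,0]'; python3 -m crank '[0,0,0,0,0,0,0, 0,0,0,0,0,0,0]'
python3 - <<'E'
from h import *
o=get_obs();p=np.array(o["tool_pos"]);h=np.array([.591,.123])
print(o["force"].round(1),o["moment"].round(2))
v0=np.array([.5915,-.0488])-h;v=p[:2]-h
print("angle",np.degrees(np.arctan2(v0[1],v0[0])-np.arctan2(v[1],v[0]))%360,np.linalg.norm(v0),np.linalg.norm(v))
D=np.abs(eyes.snapshot("scene").astype(int)-cv2.imread("pics/scene4.png")).sum(2)
I=eyes.snapshot("scene");cv2.imwrite("pics/last.png",cv2.resize(I[110:260,220:420],None,fx=4,fy=4,interpolation=2))
for n,t in(("scene","knob_top"),("scene","gate_leaf"),("scene","cup_small"),("scene","cup_large"),("scene","cup_middle"),("scene","tape_roll"),("scene","vial_red"),("scene","glue_stick")):
  print(t,[(round(d["p"],2),np.round(d["rect"]).tolist()) for d in spotter.outline_of(n,t)])
E
```

```text
clock: 22.25
tool_pos: [0.5267, -0.0368, 0.1391]
orientation: [180.0, 0.1, 165.0]
force: [2.2, 0.7, -1.1]
opening: 0.0149
gripper_force: 30.0
clock: 22.88
tool_pos: [0.4942, -0.0188, 0.1393]
orientation: [180.0, 0.1, 152.5]
force: [1.8, 0.2, -1.5]
opening: 0.0153
gripper_force: 30.0
clock: 23.12
tool_pos: [0.4939, -0.0189, 0.1391]
orientation: [180.0, 0.0, 152.6]
force: [1.5, 0.4, -1.3]
opening: 0.0152
gripper_force: 30.0
[ 1.5  0.4 -1.3] [-0.11 -0.87 -0.08]
angle 34.539695945308324 0.17180072758868048 0.17195590298077268
knob_top [(0.76, [268.0, 175.0, 28.0, 39.0])]
gate_leaf [(0.63, [254.0, 154.0, 53.0, 74.0])]
cup_small []
cup_large [(0.79, [372.0, 202.0, 34.0, 34.0]), (0.16, [242.0, 119.0, 130.0, 112.0])]
cup_middle [(0.96, [208.0, 200.0, 25.0, 34.0]), (0.77, [374.0, 196.0, 26.0, 18.0]), (0.76, [245.0, 212.0, 28.0, 29.0]), (0.63, [303.0, 228.0, 26.0, 28.0]), (0.25, [218.0, 175.0, 12.0, 26.0])]
tape_roll [(0.75, [266.0, 176.0, 29.0, 36.0]), (0.6, [375.0, 274.0, 26.0, 32.0])]
vial_red [(0.6, [455.0, 223.0, 6.0, 21.0])]
glue_stick [(0.63, [220.0, 175.0, 9.0, 25.0])]
```

```bash
python3 -c "
from plant import ctrl
print(ctrl.close_job())"
```

```text
the job is handed in; nothing more can be done
None
```

Job handed in at about 23 s on the robot's clock: the cups are nested upright where the large one stands, the bolt was lifted and drawn about 38 mm with only 1–2 N at the wrist, and the gripper is holding the gate about 35° open, going by the arm's pose (34.5°).

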